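# Index and lock the banding wheel

### The job

Push the banding wheel round clockwise by one of its black knobs (push with the shut fingers, meet it slowly, do not grip or flick it) until its yellow tab comes up against the red stop post, and press it snug there with a steady push of about 9 N for half a second, never more than 25 N. Then lock the wheel: lift the orange-handled pin out of its wooden rest block and lower it upright through the hole in the tab, fully home in the socket below, and let go. Leave the other things on the bench where they are.

Things in the scene. Friction and masses are not known exactly. Their poses are not given: they have to be found in the camera images.
- stand: Fixed stand. Origin on the wheel's vertical axis at bench level; its own -x axis points to the nominal place of the blue index block (see joint wheel). On it turns an aluminium disc 192 mm across, 12 mm thick, top 62 mm above the bench, about 1.2 kg, with a fixed white plaster bowl mould (100 mm across, top 107 mm above the bench).
- wheel (a joint): Wheel angle, rad; grows counter-clockwise from above (pushed clockwise, it falls). At 0 the tab points along the stand's -x, where the index block nominally is; but the block, clamped by hand, is really up to 0.07 rad to either side, which is not measured: feel for its stop. Drag about 2 N at a knob; stays where left. The stop is hard, and the tab rests on it with its hole over the socket.
- knob_a (a point): Centre of the top of a black upright knob on the wheel: 16 mm diameter, 45 mm tall (its top is 107 mm above the bench, the disc's top 62 mm), 80 mm from the wheel's axis, 60 deg counter-clockwise of the yellow tab. All three knobs are alike and 120 deg apart.
- knob_b (a point): As knob_a, the knob opposite the tab (180 deg from it).
- knob_c (a point): As knob_a, the knob 60 deg clockwise of the tab. Between it and the tab stands, at the end, the red stop post of the index block: 12 mm diameter, top 72 mm above the bench, 24 mm from the socket's centre, on its clockwise side.
- tab_hole (a point): Centre of the upper mouth of the 14 mm through hole in the wheel's yellow tab (tab 36 mm wide, 12 mm thick, top 62 mm above the bench); 115 mm from the wheel's axis; turns with the wheel. Below it, once at the stop, is the 14 mm blind socket of the blue index block (44 x 60 mm, top 46 mm above the bench, socket 30 mm deep).
- pin_grip (a point): Centre of the lock pin's orange round handle (17 mm diameter, 34 mm tall). Pin 90 mm long in all, upright, 80 g; its steel shank below the handle is 12 mm thick and 56 mm long with a tapered foot. The point lies 73 mm above the foot. It stands 25 mm deep in the rest block, with 1 to 2 mm of play. Fully home in the socket its foot is 16 mm above the bench, and this point 89 mm.
- pin_foot (a point): Centre of the lock pin's foot (lower end).
- rest: Fixed wooden rest block for the pin, 70 x 70 x 35 mm, hole in the middle of its top. Origin at the centre of its underside.
- soap_jar: Bystander: clear jar with white lid, 64 mm across, 85 mm tall; origin at the centre of its underside.
- slip_cup: Bystander: white cup, 76 mm across, 85 mm tall; origin at the centre of its underside.
- spatula: Bystander: spatula lying on the bench, under 30 mm high; origin at its underside.
- brush: Bystander: brush lying on the bench, under 30 mm high; origin at its underside.
- half_mould: Bystander: pinkish half mould, 90 x 70 x 45 mm; origin at the centre of its underside.
- strapped_mould: Bystander: white mould with black straps, 80 x 70 x 80 mm; origin at the centre of its underside.

How it is judged:
By the outcome, as a careful person would: the job done as asked, in the order asked, and still so for the second after the job is handed in, with the robot touching nothing.
It also fails if it takes over 72 s, if anything falls off the work surface, if the arm or the gripper's body presses on something with over 40 N, if the wrist force passes 120 N, or if a joint passes its speed limit or range.

### The arm

A 6-joint arm with a two-finger parallel gripper is mounted at the origin on the work surface. World frame = base frame: x ahead of the robot, y to its left, z up, the work surface at z = 0. Lengths are in m, angles in rad, forces in N, time in s.
With the tool pointing down it reaches from about 0.375 to 0.9 m from the base axis. Payload 3.1 kg.
Tool frame: the origin (TCP) lies midway between the tips of the shut fingers; the grasp point (between the pads) lies 19 mm behind it; y points along the fingers, z is the direction in which the jaws open and shut, and the axes are right-handed (so a half turn about y gives the same grasp; the last joint's range is limited). The gripper opens to 85 mm and grips with 20 to 120 N. Pads are 22 mm wide; open, the fingers measure 114 mm over their backs; the gripper's body (76 mm by 85 mm) begins 54 mm behind the grasp point. The pads swing forward as they close: fully open they stand 13 mm farther back than shut.
Start: joints at [-1.304, 0.527, 1.433, -0, 1.181, -0.178], TCP at [0.269, -0.564, 0.231] pointing down, gripper open.
Joint ranges: [-3.08, 3.08], [-0.75, 2.2], [0.22, 2.44], [-1.43, 4.57], [0, 2.65], [-2.85, 2.85]. Speed limits (rad/s): [2.79, 2.79, 3.14, 3.14, 3.14, 3.14].

### API

Orientations are given as a rotation vector (axis times angle).
In Python, from bench import arm gives the robot as it stands. The module is installed in compiled form; this text tells all that it offers.
- The arm moves only by the tool send_rows, never from a script. Its argument "deltas" is a list of rows, each an object of numbers: "jaw": the gripper command: -1 is shut, 1 is fully open, values between are in proportion; "dx", "dy", "dz": the shift along the world's x, y, z in cm; "rx", "ry", "rz": the turn, a rotation vector about the world's x, y, z in degrees. In form: [{"jaw": .., "dx": .., "dy": .., "dz": .., "rx": .., "ry": .., "rz": ..}, ...]. A call has 1 to 20 rows; each row shifts and turns the pose as measured when the row begins; what a row does not reach is not made up. A row lasts 1/10 s, in which the tool goes at most 50 mm and 8.59 degrees, less where a joint would pass 70% of its speed; a pose out of reach is approached as far as the arm can. A call is refused whole if a number of a shift passes 5 or a number of a turn 8.59, either way. A call with a gripper value outside its range is refused whole. The fingers move at their own pace and stop on an object; "newtons" is the grip in N (left out, the last holds). Time passes only in rows, so rows that do not move let the fingers close. It gives the time, the measured TCP pose, the force and the opening at its end, in the units of the state.
- arm.read_state(): the state, without advancing time (a new reading comes with each control period).
- arm.read_camera(name): name is "scene" or "side" or "wrist"; returns (picture, depth): 480x640x3 uint8, red, green, blue; 480x640 float32, m along the optical axis (not along the pixel's ray), 0 where there is no reading.
- arm.camera_info(name): a dict with "K" (3x3 intrinsics, pixels), "rvec" (rotation vector, rad) and "tvec" (3), from world to camera coordinates, as OpenCV has them. Camera axes: x right, y down, z forward; pixel columns grow to the right and rows downward; lengths in m; the calibration is good to about 2 mm. A picture is of the moment at which its call begins: read the wrist's pose just before it. camera_info takes no time and is no camera call; for the wrist camera it gives the pose at the moment of the call.
- arm.hand_in(): hands the job in, once; it reports no verdict.
The state is a dict: "time": time; "joint_positions": joint angles; "joint_velocities": joint speeds; "effort": joint torques, N m; "eef_pos": TCP position; "orientation": TCP orientation; "force": force on the tool from outside, world axes, zero at the start; "wrist_torque": the same for the moment, N m; "width": finger opening in m.
Only numpy, scipy, OpenCV 4.12 (cv2) and the standard library are available. Lean on these libraries where they do the work, as an engineer would, in place of code of your own. Each camera call takes 0.05 s, during which the arm holds its last target. There are 200 camera calls.

## Working session

There is one attempt and no reset: what is moved stays moved. The work goes in short steps, Python scripts to look and compute and a tool call to move; the robot and the scene stay as the last step left them, time stands still between calls to the robot, and variables do not carry over. Pictures are saved under pics/ and viewed, about 8 in all and at most 12, crops included, and the job is handed in when it is done.

Besides the shell and the picture viewer there is one more tool, called after "Call:" by a JSON object that holds its "api" and its "payload", one argument or row to a line. send_rows: Moves the arm, as the interface text tells. Its arguments: {"type":"object","properties":{"deltas":{"type":"array","items":{"type":"object","properties":{"jaw":{"type":"number"},"dx":{"type":"number"},"dy":{"type":"number"},"dz":{"type":"number"},"rx":{"type":"number"},"ry":{"type":"number"},"rz":{"type":"number"}}}},"newtons":{"type":"number"}},"required":["deltas"]}

```bash
mkdir -p pics
cat > h.py <<'E'
import numpy as np, cv2
from bench import arm
def cam(n):
    i=arm.camera_info(n); return np.array(i["K"],float),cv2.Rodrigues(np.array(i["rvec"],float))[0],np.array(i["tvec"],float).ravel()
def shoot(n,tag):
    c=cam(n); p,d=arm.read_camera(n); np.savez(f"{tag}.npz",p=p,d=d,K=c[0],R=c[1],t=c[2])
    cv2.imwrite(f"pics/{tag}.png",p[:,:,::-1]); return p,d
def load(tag): return np.load(f"{tag}.npz")
def cloud(f):
    d=f["d"]; v,u=np.mgrid[:480,:640]; K=f["K"]
    c=np.stack([(u-K[0,2])/K[0,0]*d,(v-K[1,2])/K[1,1]*d,d],-1)
    w=(c-f["t"])@f["R"]; w[d==0]=np.nan; return w
def at_z(f,u,v,z):
    K=f["K"]; r=f["R"].T@np.array([(u-K[0,2])/K[0,0],(v-K[1,2])/K[1,1],1]); o=-f["R"].T@f["t"]
    return o+r*(z-o[2])/r[2]
def proj(f,P): 
    c=f["R"]@np.array(P)+f["t"]; q=f["K"]@c; return q[:2]/q[2]
E
python3 - <<'E'
from h import *
print(arm.read_state())
for n in("scene","side","wrist"): shoot(n,n+"0"); c=cam(n); print(n,-c[1].T@c[2])
a=cv2.imread("pics/scene0.png");b=cv2.imread("pics/side0.png");
E
```

```text
{'time': 0.0, 'joint_positions': array([-1.30450704e+00,  5.28501163e-01,  1.43391714e+00, -1.56677984e-06,
        1.18141686e+00, -1.78511731e-01]), 'joint_velocities': array([ 2.53546924e-04, -4.00867309e-04, -5.78394526e-04, -1.90400951e-03,
       -9.81800713e-05, -1.47048082e-04]), 'effort': array([ 2.41989119e-04, -4.42345798e+01, -1.78024578e+01, -2.22536214e-04,
        8.39845306e-03,  5.08567140e-06]), 'eef_pos': array([ 0.2687481 , -0.56345948,  0.23030742]), 'orientation': array([-0.44671126,  1.97718156, -1.97264548]), 'force': array([-1.05213533,  0.51930554,  0.57519888]), 'wrist_torque': array([0.01052032, 0.03365686, 0.07046968]), 'width': 0.08510240581159406}
scene [ 1.3355146  -0.36798429  0.7651851 ]
side [0.32358344 1.26805692 0.8896644 ]
wrist [ 0.33035389 -0.53582159  0.37266693]
```

View pics/scene0.png

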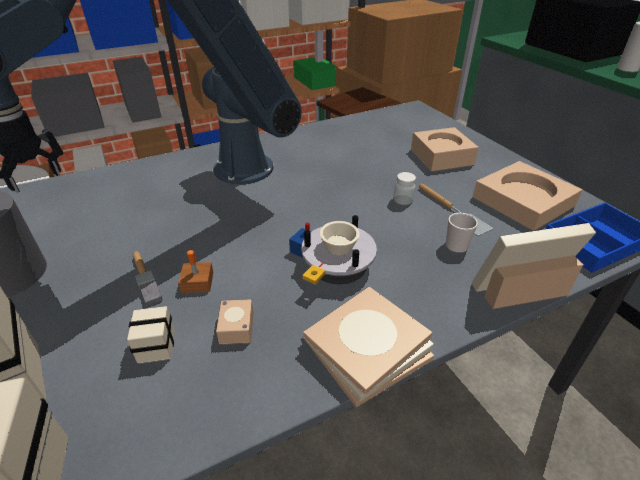

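View pics/side0.png

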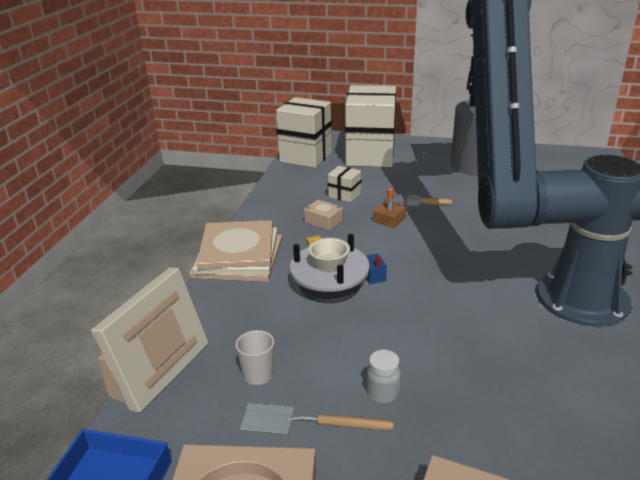

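Scene view: wheel centred near (340,245), tab hole near (315,273), knobs near (355,220), (307,236) and (356,256), blue block and red post near (300,240), pin handle (191,257). The side view agrees: knobs at (297,252), (351,242), (340,272), block at (376,267), pin at (390,196). I'll measure these from the depth and colours.

Run:
```python
from h import *
for n in("scene0","side0"):
    f=load(n); w=cloud(f); hsv=cv2.cvtColor(f["p"],cv2.COLOR_RGB2HSV); H,S,V=[hsv[...,i].astype(int) for i in range(3)]
    x,y,z=w[...,0],w[...,1],w[...,2]
    box=(x>.3)&(x<.95)&(y>-.6)&(y<.3)
    def rep(k,m):
        m=m&box
        if m.sum()>3: print(n,k,m.sum(),"med",np.round(np.median(w[m],0),4),"min",np.round(w[m].min(0),3),"max",np.round(w[m].max(0),3), "px",np.round(np.argwhere(m).mean(0)[::-1],1))
    rep("yellow",(H>18)&(H<30)&(S>170)&(V>120)&(z>.05)&(z<.07))
    rep("blue",(H>105)&(H<125)&(S>150)&(z>.035)&(z<.055))
    rep("red",((H<4)|(H>174))&(S>170)&(z>.03))
    rep("orange",(H>=4)&(H<15)&(S>180)&(z>.06))
    rep("wood",(H>=4)&(H<18)&(S>120)&(z>.03)&(z<.04)&(y<-.1))
    disc=(abs(z-.062)<.004)&(S<60)&box&(V>90)
    P=w[disc][:,:2]; c,r=cv2.minEnclosingCircle(P.astype(np.float32)); print("disc",disc.sum(),c,r)
    rim=(abs(z-.107)<.004)&box; 
    dark=(V<50)&(z>.075)&(z<.115)&box
    nl,lab,st,ce=cv2.connectedComponentsWithStats(dark.astype(np.uint8))
    for i in range(1,nl):
        if st[i,4]>8:
            q=w[lab==i]; print(" dark",st[i],np.round(np.median(q,0),3),np.round(q.max(0),3))
    m=rim&(V>100); P=w[m][:,:2]
    if m.sum()>5: print("rim",m.sum(),cv2.minEnclosingCircle(P.astype(np.float32)))
    s=3;x0,y0=(275,190) if n=="scene0" else (270,215)
    cv2.imwrite(f"pics/{n}c.png",cv2.resize(f["p"][y0:y0+100,x0:x0+130,::-1],None,fx=5,fy=5,interpolation=2))
```

```text
scene0 yellow 229 med [ 0.6595 -0.049   0.0604] min [ 0.634 -0.072  0.05 ] max [ 0.682 -0.019  0.064] px [312.8 273.9]
scene0 blue 155 med [ 0.499  -0.0172  0.0444] min [ 0.47  -0.038  0.035] max [0.527 0.014 0.049] px [297.7 237.6]
scene0 red 22 med [0.4901 0.0166 0.0654] min [ 0.483 -0.46   0.046] max [0.683 0.022 0.075] px [299.1 231.6]
scene0 orange 87 med [ 0.5025 -0.2934  0.0864] min [ 0.49  -0.301  0.066] max [ 0.506 -0.285  0.102] px [191.1 257.2]
scene0 wood 519 med [ 0.5023 -0.2966  0.0342] min [ 0.451 -0.336  0.03 ] max [ 0.544 -0.249  0.038] px [194.8 273.2]
disc 1874 (0.6792398691177368, -0.22799710929393768) 0.3887818157672882
 dark [352 216   6  11  54] [0.562 0.121 0.098] [0.567 0.13  0.107]
 dark [304 230   6  13  67] [ 0.564 -0.018  0.095] [ 0.569 -0.009  0.108]
 dark [352 250   7  13  74] [0.684 0.052 0.095] [0.686 0.061 0.108]
 dark [129 318  37   9 120] [ 0.653 -0.421  0.081] [ 0.67  -0.387  0.084]
 dark [ 43 403   5  10  29] [ 0.793 -0.598  0.109] [ 0.802 -0.597  0.115]
rim 279 ((0.6124095320701599, 0.05569052696228027), 0.06309574842453003)
side0 yellow 38 med 
[... 344 characters left out ...]
2823  0.0835] min [ 0.49  -0.29   0.065] max [ 0.5   -0.275  0.095] px [389.5 194.8]
side0 wood 232 med [ 0.4897 -0.2827  0.0328] min [ 0.451 -0.33   0.03 ] max [ 0.536 -0.238  0.039] px [389.5 210.4]
disc 1590 (0.6965066194534302, -0.22591902315616608) 0.3991721272468567
 dark [305 136  11   3  21] [ 0.796 -0.597  0.11 ] [ 0.816 -0.589  0.114]
 dark [338 168  11  10  13] [ 0.655 -0.413  0.078] [ 0.662 -0.378  0.084]
 dark [348 234   5  14  57] [ 0.557 -0.007  0.097] [0.564 0.002 0.106]
 dark [294 245   5  13  63] [0.675 0.064 0.093] [0.683 0.07  0.107]
 dark [337 265   6  15  78] [0.556 0.132 0.093] [0.563 0.139 0.107]
rim 230 ((0.6770510077476501, -0.2330123484134674), 0.38065430521965027)
```

View pics/scene0c.png

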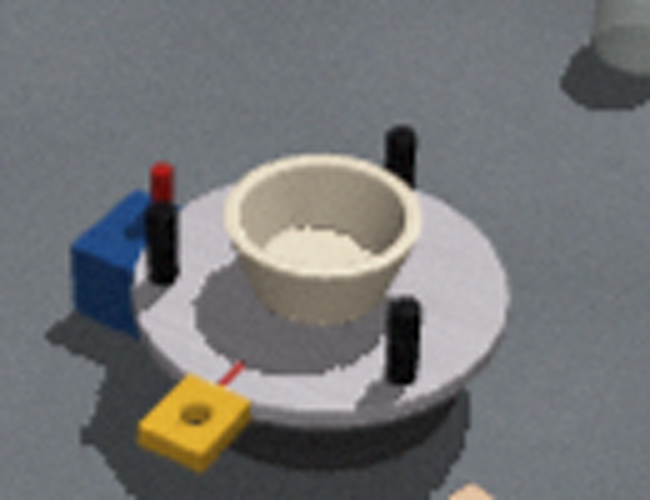

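Run:
```python
from h import *
print(np.round(cv2.Rodrigues(arm.read_state()["orientation"])[0],3))
# refine wheel centre/angle from knobs in the two views (silhouette tops): ray at top centre z=.107, pixel guess
s=load("scene0");d=load("side0")
c=np.array([.598,.058])
for th in (0,120,240):
    P=[c[0]+.08*np.cos(np.radians(th)),c[1]+.08*np.sin(np.radians(th)),.107]
    print(th,proj(s,P),proj(d,P))
for f,n in((s,"sc"),(d,"sd")):
    for a in (-59,-60,-61): print(n,a,proj(f,[c[0]+.115*np.cos(np.radians(a)),c[1]+.115*np.sin(np.radians(a)),.062]))
    # knobs silhouettes
    g=f["p"].max(2); w=cloud(f)
    m=((g<55)&(w[...,2]>.066)&(w[...,2]<.115)&(abs(w[...,0]-.6)<.12)&(abs(w[...,1]-.06)<.12)).astype(np.uint8)
    nl,lab,st,ce=cv2.connectedComponentsWithStats(m)
    print([ (st[i].tolist()) for i in range(1,nl) if st[i,4]>20])
```

```text
[[-0.903 -0.     0.43 ]
 [-0.43   0.002 -0.903]
 [-0.    -1.    -0.002]]
0 [356.72497006 249.8209616 ] [295.39357934 244.55991988]
120 [356.19503379 215.43781985] [339.09934505 265.51975922]
240 [308.06759873 230.23529672] [350.09296301 234.38140232]
sc -59 [315.37636415 271.51104277]
sc -60 [314.66749897 271.19937494]
sc -61 [313.96803501 270.87975757]
[[352, 216, 6, 11, 54], [304, 230, 6, 16, 83], [352, 250, 7, 16, 88]]
sd -59 [313.89531414 240.14197661]
sd -60 [314.64641929 239.9987874 ]
sd -61 [315.40100744 239.86245126]
[[348, 234, 6, 16, 75], [294, 244, 6, 18, 82], [337, 265, 6, 18, 97]]
```

Call:
{"api": "send_rows", "payload": {
  "deltas": [
    {"jaw": -1, "dx": 2.4, "dy": 4, "dz": 0.5, "rz": 4.6},
    {"jaw": -1, "dx": 2.4, "dy": 4, "dz": 0.5, "rz": 4.6},
    {"jaw": -1, "dx": 2.4, "dy": 4, "dz": 0.5, "rz": 4.6},
    {"jaw": -1, "dx": 2.4, "dy": 4, "dz": 0.5, "rz": 4.6},
    {"jaw": -1, "dx": 2.4, "dy": 4, "dz": 0.5, "rz": 4.6},
    {"jaw": -1, "dx": 2.4, "dy": 4, "dz": 0.5, "rz": 4.6},
    {"jaw": -1, "dx": 2.4, "dy": 4, "dz": 0.5, "rz": 4.6},
    {"jaw": -1, "dx": 2.4, "dy": 4, "dz": 0.5, "rz": 4.6},
    {"jaw": -1, "dx": 2.4, "dy": 4, "dz": 0.5, "rz": 4.6},
    {"jaw": -1, "dx": 2.4, "dy": 4, "dz": 0.5, "rz": 4.6},
    {"jaw": -1, "dx": 2.4, "dy": 4, "dz": 0.5, "rz": 4.6},
    {"jaw": -1, "dx": 2.4, "dy": 4, "dz": 0.5, "rz": 4.6},
    {"jaw": -1, "dx": 2.4, "dy": 4, "dz": 0.5, "rz": 4.6},
    {"jaw": -1, "dx": 2.4, "dy": 4, "dz": 0.5, "rz": 4.6}
  ]
}}

```text
$.deltas[0]: bad value
```

Call:
{"api": "send_rows", "payload": {
  "deltas": [
    {"jaw": -1.0, "dx": 2.4, "dy": 4.0, "dz": 0.5, "rx": 0.0, "ry": 0.0, "rz": 4.6}
  ]
}}

```text
time: 0.25
eef_pos: [0.2908, -0.5278, 0.2347]
orientation: [-0.516, 1.927, -1.93]
force: [1.4, 0.4, 0.6]
width: 0.0734
```

Call:
{"api": "send_rows", "payload": {
  "deltas": [
    {"jaw": -1.0, "dx": 2.4, "dy": 4.0, "dz": 0.5, "rx": 0.0, "ry": 0.0, "rz": 4.6},
    {"jaw": -1.0, "dx": 2.4, "dy": 4.0, "dz": 0.5, "rx": 0.0, "ry": 0.0, "rz": 4.6},
    {"jaw": -1.0, "dx": 2.4, "dy": 4.0, "dz": 0.5, "rx": 0.0, "ry": 0.0, "rz": 4.6},
    {"jaw": -1.0, "dx": 2.4, "dy": 4.0, "dz": 0.5, "rx": 0.0, "ry": 0.0, "rz": 4.6},
    {"jaw": -1.0, "dx": 2.4, "dy": 4.0, "dz": 0.5, "rx": 0.0, "ry": 0.0, "rz": 4.6},
    {"jaw": -1.0, "dx": 2.4, "dy": 4.0, "dz": 0.5, "rx": 0.0, "ry": 0.0, "rz": 4.6},
    {"jaw": -1.0, "dx": 2.4, "dy": 4.0, "dz": 0.5, "rx": 0.0, "ry": 0.0, "rz": 4.6},
    {"jaw": -1.0, "dx": 2.4, "dy": 4.0, "dz": 0.5, "rx": 0.0, "ry": 0.0, "rz": 4.6},
    {"jaw": -1.0, "dx": 2.4, "dy": 4.0, "dz": 0.5, "rx": 0.0, "ry": 0.0, "rz": 4.6},
    {"jaw": -1.0, "dx": 2.4, "dy": 4.0, "dz": 0.5, "rx": 0.0, "ry": 0.0, "rz": 4.6},
    {"jaw": -1.0, "dx": 2.4, "dy": 4.0, "dz": 0.5, "rx": 0.0, "ry": 0.0, "rz": 4.6},
    {"jaw": -1.0, "dx": 2.4, "dy": 4.0, "dz": 0.5, "rx": 0.0, "ry": 0.0, "rz": 4.6},
    {"jaw": -1.0, "dx": 2.4, "dy": 4.0, "dz": 0.5, "rx": 0.0, "ry": 0.0, "rz": 4.6},
    {"jaw": -1.0, "dx": 0.0, "dy": 0.0, "dz": 0.0, "rx": 0.0, "ry": 0.0, "rz": 0.0}
  ]
}}

```text
time: 1.65
eef_pos: [0.6108, 0.0195, 0.2991]
orientation: [-1.227, 1.182, -1.179]
force: [-0.3, -0.8, -0.3]
width: 0.0001
```

Run:
```python
from h import *
print(np.round(cv2.Rodrigues(arm.read_state()["orientation"])[0],3))
shoot("wrist","w1"); f=load("w1"); print(-f["R"].T@f["t"], f["R"][2])
```

```text
[[ 0.039 -0.002  0.999]
 [-0.999  0.002  0.039]
 [-0.002 -1.    -0.001]]
[0.6086805  0.08591462 0.44128277] [ 0.00971143 -0.26472641 -0.96427466]
```

View pics/w1.png

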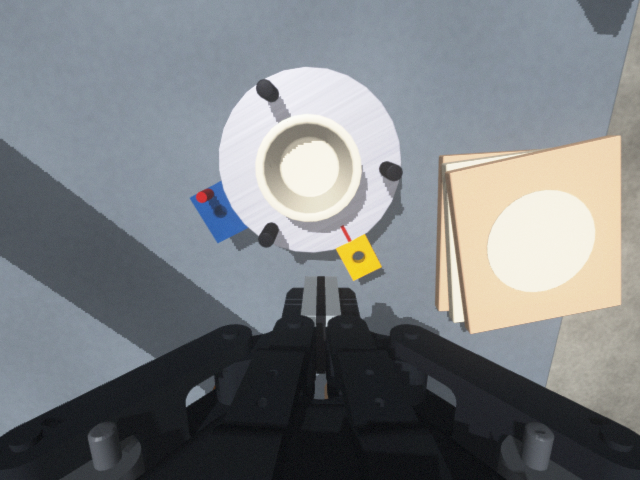

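From the wrist: disc centre about (310,160), tab hole (358,257), knob tops (263,90), (387,171), (270,229), post top (202,197), socket (221,211).

Run:
```python
from h import *
f=load("w1"); w=cloud(f); 
rim=(abs(w[...,2]-.107)<.003)&(f["p"].max(2)>120)&(np.hypot(w[...,0]-.596,w[...,1]-.056)<.06)
print("bowl",cv2.minEnclosingCircle(w[rim][:,:2].astype(np.float32)))
d=(abs(w[...,2]-.062)<.003)&(np.hypot(w[...,0]-.596,w[...,1]-.056)<.105)&(f["p"].max(2)>120)&(f["p"].min(2)>90)
c,r=cv2.minEnclosingCircle(w[d][:,:2].astype(np.float32)); print("disc",c,r)
c=np.array(c)
for n,u,v,z in(("k1",263,87,.107),("ka",393,171,.107),("kc",269,238,.107),("hole",358,256.5,.062),("post",201.5,196.5,.072),("sock",221,211,.046)):
    P=at_z(f,u,v,z); q=P[:2]-c; print(n,P.round(4),np.hypot(*q).round(4),np.degrees(np.arctan2(q[1],q[0])).round(1), "depthz",w[int(v),int(u)].round(3))
b=f["p"]; y0,x0=60,180
cv2.imwrite("pics/w1c.png",cv2.resize(b[60:290,180:420,::-1],None,fx=2.5,fy=2.5,interpolation=2))
```

```text
bowl ((0.5984559059143066, 0.05509335920214653), 0.04945293441414833)
disc (0.5987697243690491, 0.05488331988453865) 0.09610407054424286
k1 [0.5571 0.1245 0.107 ] 0.0811 120.9 depthz [0.557 0.125 0.106]
ka [0.6768 0.0565 0.107 ] 0.078 1.2 depthz [0.677 0.056 0.106]
kc [ 0.5622 -0.0123  0.107 ] 0.0765 -118.6 depthz [ 0.562 -0.012  0.107]
hole [ 0.6555 -0.0433  0.062 ] 0.1134 -60.0 depthz [ 0.663 -0.064 -0.   ]
post [0.4872 0.0198 0.072 ] 0.117 -162.5 depthz [0.486 0.02  0.07 ]
sock [ 0.4997 -0.0006  0.046 ] 0.1135 -150.8 depthz [ 0.493 -0.006  0.022]
```

View pics/w1c.png

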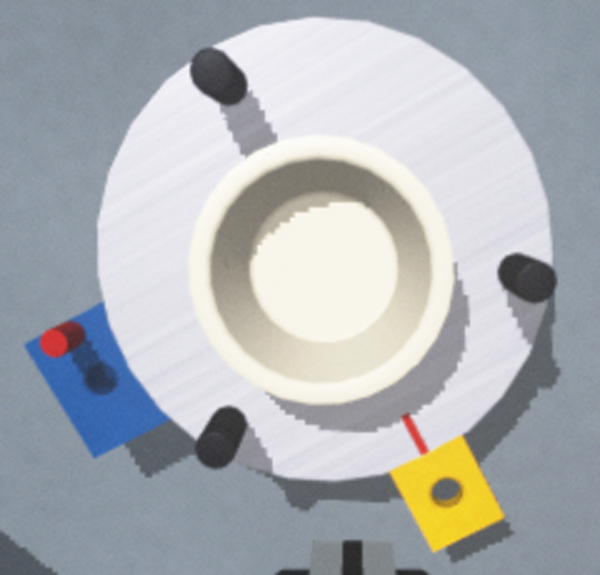

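Call:
{"api": "send_rows", "payload": {
  "deltas": [
    {"jaw": -1.0, "dx": 3.5, "dy": 3.7, "dz": -1.0, "rx": 0.0, "ry": 0.0, "rz": -1.0},
    {"jaw": -1.0, "dx": 3.5, "dy": 3.7, "dz": -3.0, "rx": 0.0, "ry": 0.0, "rz": -1.0},
    {"jaw": -1.0, "dx": 0.5, "dy": 0.5, "dz": -4.5, "rx": 0.0, "ry": 0.0, "rz": 0.0},
    {"jaw": -1.0, "dx": 0.0, "dy": 0.0, "dz": -4.5, "rx": 0.0, "ry": 0.0, "rz": 0.0},
    {"jaw": -1.0, "dx": 0.0, "dy": 0.0, "dz": -4.5, "rx": 0.0, "ry": 0.0, "rz": 0.0},
    {"jaw": -1.0, "dx": 0.0, "dy": 0.0, "dz": 0.0, "rx": 0.0, "ry": 0.0, "rz": 0.0}
  ]
}}

```text
time: 2.3
eef_pos: [0.6767, 0.0846, 0.1219]
orientation: [-1.212, 1.218, -1.217]
force: [-1.9, -0.4, -0.3]
width: 0.0001
```

Call:
{"api": "send_rows", "payload": {
  "deltas": [
    {"jaw": -1.0, "dx": 0.2, "dy": 0.3, "dz": -2.4, "rx": 0.0, "ry": 0.0, "rz": 0.0},
    {"jaw": -1.0, "dx": 0.0, "dy": 0.0, "dz": -2.2, "rx": 0.0, "ry": 0.0, "rz": 0.0},
    {"jaw": -1.0, "dx": 0.0, "dy": -0.4, "dz": 0.0, "rx": 0.0, "ry": 0.0, "rz": 0.0},
    {"jaw": -1.0, "dx": 0.0, "dy": -0.2, "dz": 0.0, "rx": 0.0, "ry": 0.0, "rz": 0.0},
    {"jaw": -1.0, "dx": 0.0, "dy": -0.2, "dz": 0.0, "rx": 0.0, "ry": 0.0, "rz": 0.0}
  ]
}}

```text
time: 2.8
eef_pos: [0.6818, 0.0736, 0.0831]
orientation: [-1.204, 1.218, -1.226]
force: [0.2, 1.5, -1.5]
width: -0.0003
```

Call:
{"api": "send_rows", "payload": {
  "deltas": [
    {"jaw": -1.0, "dx": 0.0, "dy": -0.2, "dz": -0.1, "rx": 0.0, "ry": 0.0, "rz": -1.5},
    {"jaw": -1.0, "dx": 0.0, "dy": -0.3, "dz": -0.1, "rx": 0.0, "ry": 0.0, "rz": -2.0},
    {"jaw": -1.0, "dx": 0.03, "dy": -0.42, "dz": 0.0, "rx": 0.0, "ry": 0.0, "rz": -3.0},
    {"jaw": -1.0, "dx": 0.0, "dy": -0.43, "dz": 0.0, "rx": 0.0, "ry": 0.0, "rz": -3.0},
    {"jaw": -1.0, "dx": -0.02, "dy": -0.43, "dz": 0.0, "rx": 0.0, "ry": 0.0, "rz": -3.0},
    {"jaw": -1.0, "dx": -0.04, "dy": -0.43, "dz": 0.0, "rx": 0.0, "ry": 0.0, "rz": -3.0},
    {"jaw": -1.0, "dx": -0.06, "dy": -0.43, "dz": 0.0, "rx": 0.0, "ry": 0.0, "rz": -3.0},
    {"jaw": -1.0, "dx": -0.08, "dy": -0.43, "dz": 0.0, "rx": 0.0, "ry": 0.0, "rz": -3.0}
  ]
}}

```text
time: 3.6
eef_pos: [0.6864, 0.0446, 0.0929]
orientation: [-0.965, 1.494, -1.519]
force: [1.4, 2.4, -1.8]
width: 0.0
```

```bash
cat > st.py <<'E'
from h import *
s=arm.read_state(); R=cv2.Rodrigues(s["orientation"])[0]; c=np.array([.5986,.055])
p=s["eef_pos"]; q=p[:2]-c; yaw=np.degrees(np.arctan2(R[1,2],R[0,2]))
rho=np.hypot(*q); psi=np.degrees(np.arctan2(q[1],q[0])); a=np.radians(yaw); rad=np.array([np.cos(a),np.sin(a)]); tan=np.array([np.sin(a),-np.cos(a)])
print("t",s["time"],"p",p.round(4),"yaw",yaw.round(1),"tilt",R[:,1].round(3),"rho",rho.round(4),"psi",psi.round(1),"force radial/cw",(s["force"][:2]@rad).round(1),(s["force"][:2]@tan).round(1),s["force"].round(1))
# finger in tool axes relative to wheel centre
print("knob frame: radial",(q@rad).round(4),"behind",(-(q@tan)).round(4))
E
python3 st.py
```

```text
t 3.6 p [0.6864 0.0446 0.0929] yaw -23.9 tilt [ 0.02  -0.003 -1.   ] rho 0.0884 psi -6.8 force radial/cw 0.3 -2.8 [ 1.4  2.4 -1.8]
knob frame: radial 0.0845 behind 0.0261
```

Call:
{"api": "send_rows", "payload": {
  "deltas": [
    {"jaw": -1.0, "dx": -0.19, "dy": -0.43, "dz": -0.27, "rx": 0.0, "ry": 0.0, "rz": -2.2},
    {"jaw": -1.0, "dx": -0.21, "dy": -0.43, "dz": -0.27, "rx": 0.0, "ry": 0.0, "rz": -2.2},
    {"jaw": -1.0, "dx": -0.23, "dy": -0.42, "dz": -0.27, "rx": 0.0, "ry": 0.0, "rz": -2.2},
    {"jaw": -1.0, "dx": -0.26, "dy": -0.41, "dz": -0.27, "rx": 0.0, "ry": 0.0, "rz": -2.2},
    {"jaw": -1.0, "dx": -0.28, "dy": -0.4, "dz": -0.27, "rx": 0.0, "ry": 0.0, "rz": -2.2},
    {"jaw": -1.0, "dx": -0.3, "dy": -0.39, "dz": -0.27, "rx": 0.0, "ry": 0.0, "rz": -2.2},
    {"jaw": -1.0, "dx": -0.32, "dy": -0.39, "dz": -0.27, "rx": 0.0, "ry": 0.0, "rz": -2.2},
    {"jaw": -1.0, "dx": -0.34, "dy": -0.37, "dz": -0.27, "rx": 0.0, "ry": 0.0, "rz": -2.2}
  ]
}}

```text
time: 4.4
eef_pos: [0.6784, 0.0124, 0.0893]
orientation: [-0.706, 1.688, -1.754]
force: [0.9, 1.9, 1.3]
width: -0.0003
```

```bash
python3 st.py
```

```text
t 4.4 p [0.6784 0.0124 0.0893] yaw -42.9 tilt [ 0.057 -0.013 -0.998] rho 0.0904 psi -28.1 force radial/cw -0.6 -2.0 [0.9 1.9 1.3]
knob frame: radial 0.0874 behind 0.0232
```

Call:
{"api": "send_rows", "payload": {
  "deltas": [
    {"jaw": -1.0, "dx": -0.45, "dy": -0.32, "dz": -0.28, "rx": 0.1, "ry": 0.8, "rz": -2.6},
    {"jaw": -1.0, "dx": -0.47, "dy": -0.31, "dz": -0.28, "rx": 0.1, "ry": 0.8, "rz": -2.6},
    {"jaw": -1.0, "dx": -0.49, "dy": -0.3, "dz": -0.28, "rx": 0.1, "ry": 0.8, "rz": -2.6},
    {"jaw": -1.0, "dx": -0.5, "dy": -0.29, "dz": -0.28, "rx": 0.1, "ry": 0.8, "rz": -2.6},
    {"jaw": -1.0, "dx": -0.52, "dy": -0.27, "dz": -0.28, "rx": 0.1, "ry": 0.8, "rz": -2.6},
    {"jaw": -1.0, "dx": -0.54, "dy": -0.25, "dz": -0.28, "rx": 0.1, "ry": 0.8, "rz": -2.6}
  ]
}}

```text
time: 5.0
eef_pos: [0.6633, -0.0076, 0.0883]
orientation: [-0.52, 1.904, -1.938]
force: [2.9, 1.5, 1.0]
width: -0.0003
```

```bash
python3 st.py
```

```text
t 5.0 p [ 0.6633 -0.0076  0.0883] yaw -59.6 tilt [ 0.007 -0.015 -1.   ] rho 0.09 psi -44.0 force radial/cw 0.1 -3.2 [2.9 1.5 1. ]
knob frame: radial 0.0868 behind 0.0241
```

Call:
{"api": "send_rows", "payload": {
  "deltas": [
    {"jaw": -1.0, "dx": -0.58, "dy": -0.17, "dz": -0.28, "rx": 0.1, "ry": 0.3, "rz": -2.4},
    {"jaw": -1.0, "dx": -0.58, "dy": -0.16, "dz": -0.28, "rx": 0.1, "ry": 0.3, "rz": -2.4},
    {"jaw": -1.0, "dx": -0.58, "dy": -0.14, "dz": -0.28, "rx": 0.1, "ry": 0.3, "rz": -2.4},
    {"jaw": -1.0, "dx": -0.58, "dy": -0.12, "dz": -0.28, "rx": 0.1, "ry": 0.3, "rz": -2.4}
  ]
}}

```text
time: 5.4
eef_pos: [0.6525, -0.0172, 0.088]
orientation: [-0.347, 2.006, -2.044]
force: [2.2, 0.1, 1.3]
width: 0.0001
```

```bash
python3 st.py
```

```text
t 5.4 p [ 0.6525 -0.0172  0.088 ] yaw -69.8 tilt [ 0.016 -0.016 -1.   ] rho 0.0901 psi -53.3 force radial/cw 0.6 -2.2 [2.2 0.1 1.3]
knob frame: radial 0.0864 behind 0.0257
```

Call:
{"api": "send_rows", "payload": {
  "deltas": [
    {"jaw": -1.0, "dx": -0.62, "dy": -0.03, "dz": -0.28, "rx": -0.2, "ry": 0.5, "rz": -1.4},
    {"jaw": -1.0, "dx": -0.62, "dy": 0.0, "dz": -0.28, "rx": -0.2, "ry": 0.5, "rz": -1.4},
    {"jaw": -1.0, "dx": -0.62, "dy": 0.02, "dz": -0.28, "rx": -0.2, "ry": 0.5, "rz": -1.4},
    {"jaw": -1.0, "dx": -0.62, "dy": 0.04, "dz": -0.28, "rx": -0.2, "ry": 0.5, "rz": -1.4},
    {"jaw": -1.0, "dx": -0.62, "dy": 0.06, "dz": -0.28, "rx": -0.2, "ry": 0.5, "rz": -1.4}
  ]
}}

```text
time: 5.9
eef_pos: [0.6383, -0.024, 0.0875]
orientation: [-0.226, 2.05, -2.155]
force: [2.4, -0.2, 1.2]
width: 0.0002
```

```bash
python3 st.py
```

```text
t 5.9 p [ 0.6383 -0.024   0.0875] yaw -77.4 tilt [ 0.011 -0.049 -0.999] rho 0.0884 psi -63.3 force radial/cw 0.8 -2.3 [ 2.4 -0.2  1.2]
knob frame: radial 0.0857 behind 0.0215
```

Call:
{"api": "send_rows", "payload": {
  "deltas": [
    {"jaw": -1.0, "dx": -0.5, "dy": 0.08, "dz": -0.28, "rx": 0.6, "ry": 0.3, "rz": -1.2},
    {"jaw": -1.0, "dx": -0.5, "dy": 0.08, "dz": -0.28, "rx": 0.6, "ry": 0.3, "rz": -1.2},
    {"jaw": -1.0, "dx": -0.5, "dy": 0.08, "dz": -0.28, "rx": 0.6, "ry": 0.3, "rz": -1.2},
    {"jaw": -1.0, "dx": -0.5, "dy": 0.08, "dz": -0.28, "rx": 0.6, "ry": 0.3, "rz": -1.2}
  ]
}}

```text
time: 6.3
eef_pos: [0.6243, -0.0228, 0.0819]
orientation: [-0.134, 2.144, -2.163]
force: [2.6, -0.7, 2.1]
width: 0.0001
```

```bash
python3 st.py
```

```text
t 6.3 p [ 0.6243 -0.0228  0.0819] yaw -82.6 tilt [ 0.004 -0.008 -1.   ] rho 0.0819 psi -71.7 force radial/cw 1.0 -2.5 [ 2.6 -0.7  2.1]
knob frame: radial 0.0804 behind 0.0155
```

Call:
{"api": "send_rows", "payload": {
  "deltas": [
    {"jaw": -1.0, "dx": -0.15, "dy": 0.03, "dz": -0.15, "rx": 0.1, "ry": 0.1, "rz": -1.0},
    {"jaw": -1.0, "dx": -0.15, "dy": 0.03, "dz": -0.15, "rx": 0.1, "ry": 0.1, "rz": -1.0},
    {"jaw": -1.0, "dx": -0.15, "dy": 0.03, "dz": -0.15, "rx": 0.1, "ry": 0.1, "rz": -1.0}
  ]
}}

```text
time: 6.6
eef_pos: [0.6184, -0.022, 0.0767]
orientation: [-0.081, 2.185, -2.189]
force: [1.9, -0.6, 1.3]
width: 0.0003
```

```bash
python3 st.py
```

```text
t 6.6 p [ 0.6184 -0.022   0.0767] yaw -86.0 tilt [-0.003 -0.002 -1.   ] rho 0.0795 psi -75.5 force radial/cw 0.7 -1.9 [ 1.9 -0.6  1.3]
knob frame: radial 0.0782 behind 0.0144
```

Call:
{"api": "send_rows", "payload": {
  "deltas": [
    {"jaw": -1.0, "dx": -0.08, "dy": 0.0, "dz": 0.0, "rx": 0.0, "ry": 0.0, "rz": -0.6},
    {"jaw": -1.0, "dx": -0.08, "dy": 0.0, "dz": 0.0, "rx": 0.0, "ry": 0.0, "rz": -0.6}
  ]
}}

```text
time: 6.8
eef_pos: [0.6165, -0.022, 0.0761]
orientation: [-0.057, 2.198, -2.201]
force: [2.5, -0.9, 1.9]
width: 0.0003
```

```bash
python3 st.py
```

```text
t 6.8 p [ 0.6165 -0.022   0.0761] yaw -87.3 tilt [-0.004 -0.002 -1.   ] rho 0.0791 psi -76.9 force radial/cw 1.0 -2.5 [ 2.5 -0.9  1.9]
knob frame: radial 0.0778 behind 0.0142
```

Call:
{"api": "send_rows", "payload": {
  "deltas": [
    {"jaw": -1.0, "dx": -0.08, "dy": 0.0, "dz": 0.0, "rx": 0.0, "ry": 0.0, "rz": -0.4},
    {"jaw": -1.0, "dx": -0.08, "dy": 0.0, "dz": 0.0, "rx": 0.0, "ry": 0.0, "rz": -0.4}
  ]
}}

```text
time: 7.0
eef_pos: [0.616, -0.0222, 0.0761]
orientation: [-0.037, 2.203, -2.208]
force: [3.7, -0.4, -1.2]
width: 0.0004
```

```bash
python3 st.py
```

```text
t 7.0 p [ 0.616  -0.0222  0.0761] yaw -88.2 tilt [-0.001 -0.002 -1.   ] rho 0.0791 psi -77.3 force radial/cw 0.5 -3.7 [ 3.7 -0.4 -1.2]
knob frame: radial 0.0777 behind 0.0149
```

Call:
{"api": "send_rows", "payload": {
  "deltas": [
    {"jaw": -1.0, "dx": -0.12, "dy": 0.0, "dz": 0.0, "rx": 0.0, "ry": 0.0, "rz": 0.0}
  ]
}}

```text
time: 7.1
eef_pos: [0.6161, -0.0222, 0.0762]
orientation: [-0.033, 2.202, -2.207]
force: [5.7, 0.1, -1.4]
width: 0.0002
```

Call:
{"api": "send_rows", "payload": {
  "deltas": [
    {"jaw": -1.0, "dx": -0.16, "dy": 0.0, "dz": 0.0, "rx": 0.0, "ry": 0.0, "rz": 0.0}
  ]
}}

```text
time: 7.2
eef_pos: [0.6161, -0.0222, 0.0762]
orientation: [-0.028, 2.2, -2.206]
force: [6.4, 0.7, -3.5]
width: -0.0
```

Call:
{"api": "send_rows", "payload": {
  "deltas": [
    {"jaw": -1.0, "dx": -0.22, "dy": 0.0, "dz": 0.0, "rx": 0.0, "ry": 0.0, "rz": 0.0},
    {"jaw": -1.0, "dx": -0.22, "dy": 0.0, "dz": 0.0, "rx": 0.0, "ry": 0.0, "rz": 0.0}
  ]
}}

```text
time: 7.4
eef_pos: [0.6163, -0.0222, 0.0764]
orientation: [-0.015, 2.195, -2.202]
force: [7.7, 0.1, -3.6]
width: 0.0002
```

Call:
{"api": "send_rows", "payload": {
  "deltas": [
    {"jaw": -1.0, "dx": -0.26, "dy": 0.0, "dz": 0.0, "rx": 0.0, "ry": 0.0, "rz": 0.0},
    {"jaw": -1.0, "dx": -0.26, "dy": 0.0, "dz": 0.0, "rx": 0.0, "ry": 0.0, "rz": 0.0}
  ]
}}

```text
time: 7.6
eef_pos: [0.6166, -0.0223, 0.0765]
orientation: [-0.0, 2.189, -2.197]
force: [8.5, 0.4, -4.8]
width: -0.0
```

Call:
{"api": "send_rows", "payload": {
  "deltas": [
    {"jaw": -1.0, "dx": -0.28, "dy": 0.0, "dz": 0.0, "rx": 0.0, "ry": 0.0, "rz": 0.0},
    {"jaw": -1.0, "dx": -0.28, "dy": 0.0, "dz": 0.0, "rx": 0.0, "ry": 0.0, "rz": 0.0},
    {"jaw": -1.0, "dx": -0.28, "dy": 0.0, "dz": 0.0, "rx": 0.0, "ry": 0.0, "rz": 0.0}
  ]
}}

```text
time: 7.9
eef_pos: [0.6171, -0.0224, 0.0768]
orientation: [0.024, 2.178, -2.189]
force: [8.2, 1.4, -3.9]
width: -0.0002
```

Call:
{"api": "send_rows", "payload": {
  "deltas": [
    {"jaw": -1.0, "dx": -0.28, "dy": 0.0, "dz": 0.0, "rx": 0.0, "ry": 0.0, "rz": 0.0},
    {"jaw": -1.0, "dx": -0.28, "dy": 0.0, "dz": 0.0, "rx": 0.0, "ry": 0.0, "rz": 0.0},
    {"jaw": -1.0, "dx": -0.28, "dy": 0.0, "dz": 0.0, "rx": 0.0, "ry": 0.0, "rz": 0.0},
    {"jaw": -1.0, "dx": -0.28, "dy": 0.0, "dz": 0.0, "rx": 0.0, "ry": 0.0, "rz": 0.0}
  ]
}}

```text
time: 8.3
eef_pos: [0.6178, -0.0224, 0.0772]
orientation: [0.056, 2.164, -2.178]
force: [9.9, 0.9, -5.4]
width: -0.0
```

```bash
python3 st.py
```

```text
t 8.3 p [ 0.6178 -0.0224  0.0772] yaw -88.6 tilt [ 0.075 -0.006 -0.997] rho 0.0798 psi -76.1 force radial/cw -0.7 -10.0 [ 9.9  0.9 -5.4]
knob frame: radial 0.0779 behind 0.0174
```

Call:
{"api": "send_rows", "payload": {
  "deltas": [
    {"jaw": -1.0, "dx": 0.8, "dy": 0.0, "dz": 0.0, "rx": 0.0, "ry": 2.0, "rz": 0.0},
    {"jaw": -1.0, "dx": 0.8, "dy": 0.0, "dz": 0.5, "rx": 0.0, "ry": 2.0, "rz": 0.0},
    {"jaw": -1.0, "dx": 0.0, "dy": 0.0, "dz": 4.0, "rx": 0.0, "ry": 0.0, "rz": 0.0},
    {"jaw": -1.0, "dx": 0.0, "dy": 0.0, "dz": 4.0, "rx": 0.0, "ry": 0.0, "rz": 0.0},
    {"jaw": -1.0, "dx": 0.0, "dy": 0.0, "dz": 4.0, "rx": 0.0, "ry": 0.0, "rz": 8.0},
    {"jaw": -1.0, "dx": -1.0, "dy": 0.4, "dz": 3.0, "rx": 0.0, "ry": 0.0, "rz": 8.0},
    {"jaw": -1.0, "dx": -1.0, "dy": 0.4, "dz": 1.0, "rx": 0.0, "ry": 0.0, "rz": 8.0},
    {"jaw": -1.0, "dx": -1.0, "dy": 0.4, "dz": 0.0, "rx": 0.0, "ry": 0.0, "rz": 8.0},
    {"jaw": -1.0, "dx": -1.0, "dy": 0.4, "dz": 0.0, "rx": 0.0, "ry": 0.0, "rz": 8.0},
    {"jaw": -1.0, "dx": -1.0, "dy": 0.4, "dz": 0.0, "rx": 0.0, "ry": 0.0, "rz": 8.0},
    {"jaw": -1.0, "dx": -1.2, "dy": 0.4, "dz": 0.0, "rx": 0.0, "ry": 0.0, "rz": 8.0},
    {"jaw": -1.0, "dx": -1.2, "dy": 0.4, "dz": 0.0, "rx": 0.0, "ry": 0.0, "rz": 8.0},
    {"jaw": -1.0, "dx": -1.2, "dy": 0.4, "dz": 0.0, "rx": 0.0, "ry": 0.0, "rz": 8.0},
    {"jaw": -1.0, "dx": -1.2, "dy": 0.4, "dz": 0.0, "rx": 0.0, "ry": 0.0, "rz": 8.0},
    {"jaw": -1.0, "dx": -1.2, "dy": 0.4, "dz": 0.0, "rx": 0.0, "ry": 0.0, "rz": 8.0},
    {"jaw": -1.0, "dx": -1.2, "dy": 0.4, "dz": 0.0, "rx": 0.0, "ry": 0.0, "rz": 8.0},
    {"jaw": -1.0, "dx": -1.2, "dy": 0.4, "dz": 0.0, "rx": 0.0, "ry": 0.0, "rz": 8.0},
    {"jaw": -1.0, "dx": -1.2, "dy": 0.4, "dz": 0.0, "rx": 0.0, "ry": 0.0, "rz": 8.0},
    {"jaw": -1.0, "dx": 0.0, "dy": 0.0, "dz": 0.0, "rx": 0.0, "ry": 0.0, "rz": 0.0}
  ]
}}

```text
time: 10.2
eef_pos: [0.435, 0.0411, 0.2314]
orientation: [-1.48, 0.85, -0.848]
force: [-0.3, -0.6, 0.3]
width: -0.0005
```

```bash
python3 st.py
python3 - <<'E'
from h import *
shoot("wrist","w2"); f=load("w2"); print(proj(f,[.498,0,.062]))
E
```

```text
t 10.2 p [0.435  0.0411 0.2314] yaw 28.1 tilt [-0.04  -0.065 -0.997] rho 0.1642 psi -175.2 force radial/cw -0.5 0.4 [-0.3 -0.6  0.3]
knob frame: radial -0.1509 behind 0.0647
[371.20524086 274.83354456]
```

View pics/w2.png

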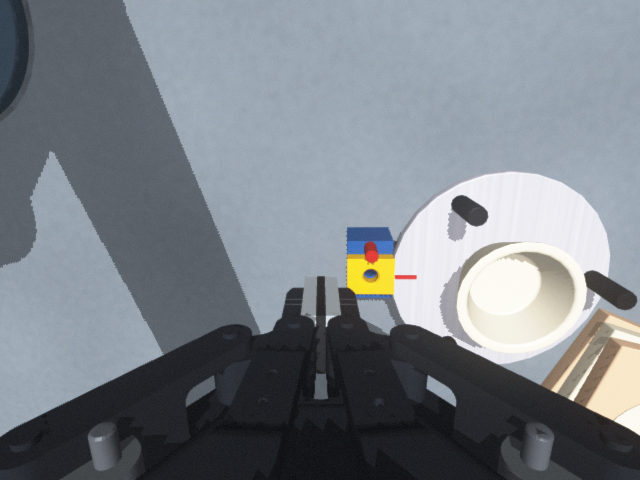

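The tab sits against the red post, with its hole at about (371,275) and the blue visible through it. Next I'll work out the hole position and the move to the pin.

Run:
```python
from h import *
f=load("w2"); w=cloud(f); p=f["p"]; hsv=cv2.cvtColor(p,cv2.COLOR_RGB2HSV)
m=((hsv[...,0]>18)&(hsv[...,0]<34)&(hsv[...,1]>150)&(abs(w[...,2]-.062)<.004)).astype(np.uint8)
cs,h=cv2.findContours(m,cv2.RETR_CCOMP,cv2.CHAIN_APPROX_NONE)
for i,c in enumerate(cs):
    if len(c)>15:
        M=cv2.moments(c); u,v=M["m10"]/M["m00"],M["m01"]/M["m00"]; print("contour",h[0][i][3],len(c),cv2.contourArea(c),u,v,at_z(f,u,v,.062).round(4))
d=(abs(w[...,2]-.107)<.003)&(p.max(2)>120)&(np.hypot(w[...,0]-.5986,w[...,1]-.055)<.06)
print("bowl",cv2.minEnclosingCircle(w[d][:,:2].astype(np.float32)))
# post top red
r=((hsv[...,0]<5)|(hsv[...,0]>174))&(hsv[...,1]>150)&(w[...,2]>.068)&(w[...,2]<.078)
print("post",np.median(w[r],0).round(4), at_z(f,371,253,.072).round(4))
c=np.array([.5986,.055])
cv2.imwrite("pics/w2c.png",cv2.resize(p[220:310,330:430,::-1],None,fx=6,fy=6,interpolation=2))
```

```text
contour -1 157 1547.5 370.47463651050083 275.44006462035543 [ 0.4977 -0.0009  0.062 ]
contour 0 41 169.5 370.14945919370695 274.96165191740414 [ 0.4972 -0.0006  0.062 ]
bowl ((0.5981789231300354, 0.05475885048508644), 0.04998830333352089)
post [0.4859 0.0198 0.0714] [0.4843 0.0216 0.072 ]
```

View pics/w2c.png

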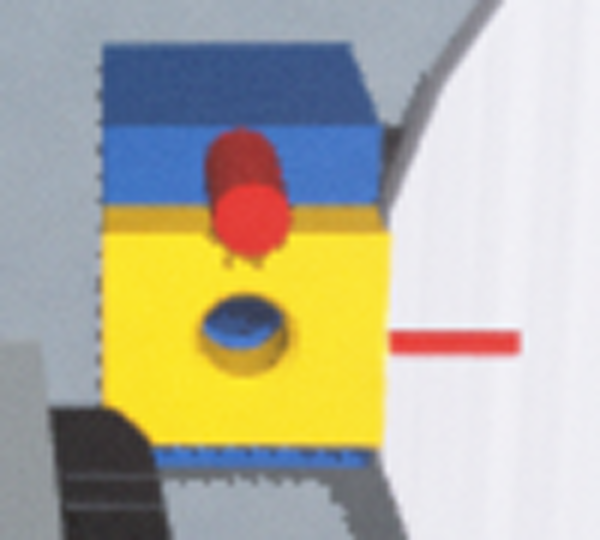

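Call:
{"api": "send_rows", "payload": {
  "deltas": [
    {"jaw": -1.0, "dx": 0.1, "dy": -3.5, "dz": 0.8, "rx": 0.7, "ry": -0.4, "rz": 0.0},
    {"jaw": -1.0, "dx": 0.1, "dy": -4.2, "dz": 0.8, "rx": 0.7, "ry": -0.4, "rz": 0.0},
    {"jaw": -0.1, "dx": 0.1, "dy": -4.2, "dz": 0.8, "rx": 0.7, "ry": -0.4, "rz": 0.0},
    {"jaw": -0.1, "dx": 0.1, "dy": -4.2, "dz": 0.8, "rx": 0.7, "ry": -0.4, "rz": 0.0},
    {"jaw": -0.1, "dx": 0.1, "dy": -4.2, "dz": 0.8, "rx": 0.7, "ry": -0.4, "rz": 0.0},
    {"jaw": -0.1, "dx": 0.1, "dy": -4.2, "dz": 0.3, "rx": 0.7, "ry": -0.4, "rz": 0.0},
    {"jaw": -0.1, "dx": 0.1, "dy": -3.5, "dz": 0.3, "rx": 0.0, "ry": 0.0, "rz": 0.0},
    {"jaw": -0.1, "dx": 0.0, "dy": 0.0, "dz": 0.0, "rx": 0.0, "ry": 0.0, "rz": 0.0},
    {"jaw": -0.1, "dx": 0.0, "dy": 0.0, "dz": 0.0, "rx": 0.0, "ry": 0.0, "rz": 0.0}
  ]
}}

```text
time: 11.15
eef_pos: [0.4426, -0.2528, 0.2779]
orientation: [-1.382, 0.867, -0.853]
force: [0.4, 0.6, -0.4]
width: 0.0386
```

```bash
python3 st.py
python3 - <<'E'
from h import *
shoot("wrist","w3"); f=load("w3"); w=cloud(f); p=f["p"]; hsv=cv2.cvtColor(p,cv2.COLOR_RGB2HSV)
print(proj(f,[.497,-.290,.1]))
m=((hsv[...,0]<16)&(hsv[...,1]>170)&(w[...,2]>.096)&(w[...,2]<.106)&(w[...,1]<-.2)).astype(np.uint8)
print(m.sum(),w[m>0].mean(0) if m.any() else 0, cv2.minEnclosingCircle(w[m>0][:,:2].astype(np.float32)), np.argwhere(m).mean(0))
cv2.imwrite("pics/w3c.png",p[100:400,150:550,::-1].repeat(2,0).repeat(2,1))
E
```

```text
t 11.15 p [ 0.4426 -0.2528  0.2779] yaw 26.6 tilt [-0.001  0.014 -1.   ] rho 0.3451 psi -116.9 force radial/cw 0.6 -0.4 [ 0.4  0.6 -0.4]
knob frame: radial -0.2772 behind -0.2056
[352.9308173  271.84467525]
129 [ 0.4957683  -0.29065407  0.09904111] ((0.4961780607700348, -0.2920107841491699), 0.008196938782930374) [271.51162791 351.37984496]
```

View pics/w3c.png

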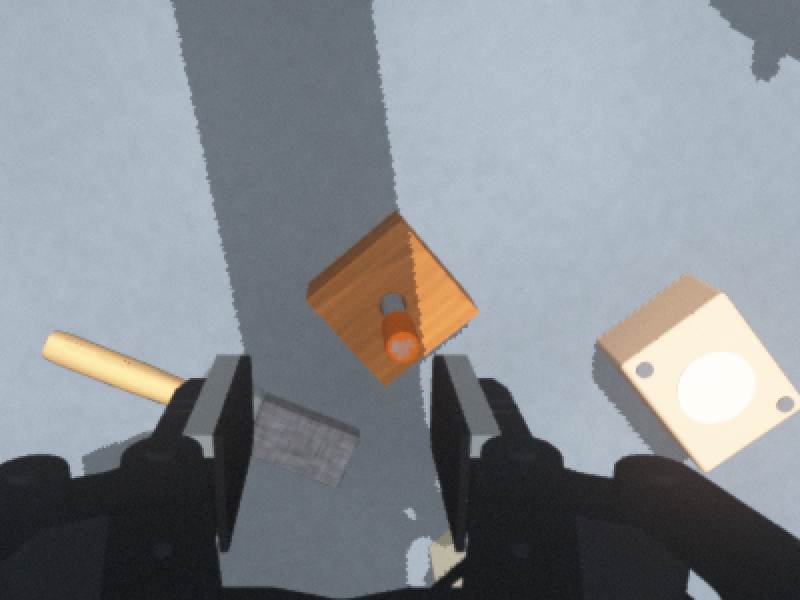

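Run:
```python
from h import *
f=load("w3"); 
for u,v in((351,273.2),(350.5,272.7)): print(at_z(f,u,v,.1).round(4))
```

```text
[ 0.496 -0.292  0.1  ]
[ 0.4953 -0.2918  0.1   ]
```

Call:
{"api": "send_rows", "payload": {
  "deltas": [
    {"jaw": -0.1, "dx": 1.8, "dy": -1.3, "dz": 0.0, "rx": -0.4, "ry": 0.0, "rz": 0.7},
    {"jaw": -0.1, "dx": 1.8, "dy": -1.3, "dz": -3.5, "rx": -0.4, "ry": 0.0, "rz": 0.7},
    {"jaw": -0.1, "dx": 1.7, "dy": -1.2, "dz": -4.5, "rx": 0.0, "ry": 0.0, "rz": 0.0},
    {"jaw": -0.1, "dx": 0.0, "dy": 0.0, "dz": -2.0, "rx": 0.0, "ry": 0.0, "rz": 0.0},
    {"jaw": -0.1, "dx": 0.0, "dy": 0.0, "dz": -0.2, "rx": 0.0, "ry": 0.0, "rz": 0.0}
  ]
}}

```text
time: 11.7
eef_pos: [0.4986, -0.2848, 0.1737]
orientation: [-1.403, 0.84, -0.839]
force: [-0.3, 0.7, 0.7]
width: 0.0383
```

```bash
python3 st.py
```

```text
t 11.7 p [ 0.4986 -0.2848  0.1737] yaw 28.2 tilt [-0.001 -0.    -1.   ] rho 0.3542 psi -106.4 force radial/cw 0.1 -0.8 [-0.3  0.7  0.7]
knob frame: radial -0.2487 behind -0.2522
```

Call:
{"api": "send_rows", "payload": {
  "deltas": [
    {"jaw": -0.1, "dx": -0.25, "dy": -0.67, "dz": -1.0, "rx": 0.0, "ry": 0.0, "rz": 0.0},
    {"jaw": -0.1, "dx": 0.0, "dy": 0.0, "dz": -2.0, "rx": 0.0, "ry": 0.0, "rz": 0.0},
    {"jaw": -0.1, "dx": 0.0, "dy": 0.0, "dz": -2.0, "rx": 0.0, "ry": 0.0, "rz": 0.0},
    {"jaw": -0.1, "dx": 0.0, "dy": 0.0, "dz": 0.0, "rx": 0.0, "ry": 0.0, "rz": 0.0}
  ]
}}

```text
time: 12.1
eef_pos: [0.497, -0.29, 0.1249]
orientation: [-1.405, 0.835, -0.839]
force: [-0.4, 0.1, 0.1]
width: 0.0387
```

```bash
python3 st.py
```

```text
t 12.1 p [ 0.497  -0.29    0.1249] yaw 28.4 tilt [ 0.001 -0.002 -1.   ] rho 0.3597 psi -106.4 force radial/cw -0.3 -0.3 [-0.4  0.1  0.1]
knob frame: radial -0.2534 behind -0.2553
```

Call:
{"api": "send_rows", "payload": {
  "deltas": [
    {"jaw": -0.1, "dx": -0.1, "dy": -0.15, "dz": -2.0, "rx": 0.0, "ry": 0.0, "rz": 0.0},
    {"jaw": -0.1, "dx": 0.0, "dy": 0.0, "dz": -2.0, "rx": 0.0, "ry": 0.0, "rz": 0.0},
    {"jaw": -0.1, "dx": 0.0, "dy": 0.0, "dz": -1.4, "rx": 0.0, "ry": 0.0, "rz": 0.0},
    {"jaw": -0.1, "dx": 0.0, "dy": 0.0, "dz": 0.0, "rx": 0.0, "ry": 0.0, "rz": 0.0}
  ]
}}

```text
time: 12.5
eef_pos: [0.4986, -0.2935, 0.0755]
orientation: [-1.407, 0.827, -0.848]
force: [-0.3, 0.8, -0.4]
width: 0.0385
```

```bash
python3 st.py
```

```text
t 12.5 p [ 0.4986 -0.2935  0.0755] yaw 28.4 tilt [ 0.009 -0.01  -1.   ] rho 0.3626 psi -106.0 force radial/cw 0.2 -0.8 [-0.3  0.8 -0.4]
knob frame: radial -0.2537 behind -0.259
```

Call:
{"api": "send_rows", "payload": {
  "deltas": [
    {"jaw": -0.1, "dx": -0.25, "dy": 0.2, "dz": -0.6, "rx": 0.5, "ry": 0.5, "rz": 0.0},
    {"jaw": -0.1, "dx": 0.0, "dy": 0.0, "dz": 0.0, "rx": 0.0, "ry": 0.0, "rz": 0.0}
  ]
}}

```text
time: 12.7
eef_pos: [0.4968, -0.2922, 0.0711]
orientation: [-1.405, 0.835, -0.839]
force: [-0.4, -0.3, 0.7]
width: 0.0385
```

```bash
python3 st.py
```

```text
t 12.7 p [ 0.4968 -0.2922  0.0711] yaw 28.4 tilt [ 0.002 -0.002 -1.   ] rho 0.3618 psi -106.3 force radial/cw -0.5 0.1 [-0.4 -0.3  0.7]
knob frame: radial -0.2547 behind -0.2569
```

Call:
{"api": "send_rows", "payload": {
  "deltas": [
    {"jaw": -0.1, "dx": -0.05, "dy": 0.04, "dz": -0.4, "rx": 0.0, "ry": 0.0, "rz": 0.0},
    {"jaw": -1.0, "dx": 0.0, "dy": 0.0, "dz": 0.0, "rx": 0.0, "ry": 0.0, "rz": 0.0},
    {"jaw": -1.0, "dx": 0.0, "dy": 0.0, "dz": 0.0, "rx": 0.0, "ry": 0.0, "rz": 0.0},
    {"jaw": -1.0, "dx": 0.0, "dy": 0.0, "dz": 0.0, "rx": 0.0, "ry": 0.0, "rz": 0.0},
    {"jaw": -1.0, "dx": 0.0, "dy": 0.0, "dz": 0.0, "rx": 0.0, "ry": 0.0, "rz": 0.0}
  ],
  "newtons": 50
}}

```text
time: 13.2
eef_pos: [0.4973, -0.2926, 0.0689]
orientation: [-1.406, 0.831, -0.842]
force: [-0.5, -1.1, -0.5]
width: 0.0159
```

```bash
python3 st.py
```

```text
t 13.2 p [ 0.4973 -0.2926  0.0689] yaw 28.4 tilt [ 0.005 -0.005 -1.   ] rho 0.3621 psi -106.2 force radial/cw -1.0 0.7 [-0.5 -1.1 -0.5]
knob frame: radial -0.2545 behind -0.2575
```

Call:
{"api": "send_rows", "payload": {
  "deltas": [
    {"jaw": -1.0, "dx": -0.05, "dy": 0.02, "dz": 1.0, "rx": 0.2, "ry": 0.2, "rz": 0.0},
    {"jaw": -1.0, "dx": -0.02, "dy": 0.0, "dz": 1.0, "rx": 0.0, "ry": 0.0, "rz": 0.0},
    {"jaw": -1.0, "dx": -0.02, "dy": 0.0, "dz": 1.5, "rx": 0.0, "ry": 0.0, "rz": 0.0},
    {"jaw": -1.0, "dx": 0.0, "dy": 0.0, "dz": 3.0, "rx": 0.0, "ry": 0.0, "rz": 0.0},
    {"jaw": -1.0, "dx": 0.0, "dy": 0.0, "dz": 3.0, "rx": 0.0, "ry": 0.0, "rz": 0.0},
    {"jaw": -1.0, "dx": 0.0, "dy": 0.0, "dz": 2.0, "rx": 0.0, "ry": 0.0, "rz": 0.0},
    {"jaw": -1.0, "dx": 0.0, "dy": 0.0, "dz": 0.0, "rx": 0.0, "ry": 0.0, "rz": 0.0}
  ]
}}

```text
time: 13.9
eef_pos: [0.4958, -0.2918, 0.1918]
orientation: [-1.404, 0.835, -0.838]
force: [0.6, 0.7, -0.7]
width: 0.0159
```

```bash
python3 st.py
python3 - <<'E'
from h import *
shoot("wrist","w4"); f=load("w4"); cv2.imwrite("pics/w4c.png",f["p"][180:480,120:520,::-1].repeat(2,0).repeat(2,1))
E
```

```text
t 13.9 p [ 0.4958 -0.2918  0.1918] yaw 28.4 tilt [ 0.001 -0.001 -1.   ] rho 0.3617 psi -106.5 force radial/cw 0.8 -0.3 [ 0.6  0.7 -0.7]
knob frame: radial -0.2555 behind -0.256
```

View pics/w4c.png

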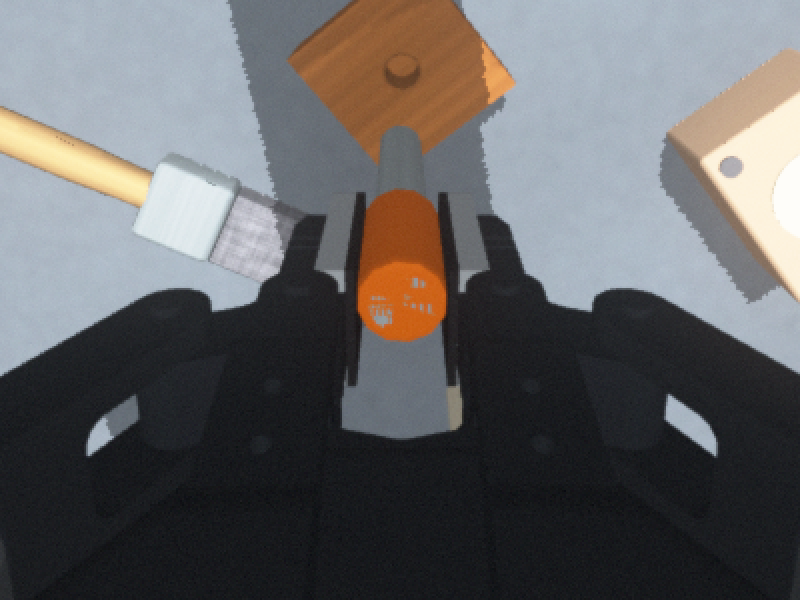

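Pin held upright. Its top centre is at about full-frame (320.5,329.5), and the far edge of the foot is near (321,243). I'll work out the in-hand offset.

Run:
```python
from h import *
f=load("w4"); T=np.array([.4958,-.2918,.1918]); a=np.radians(28.4); zt=np.array([np.cos(a),np.sin(a)]); xt=np.array([np.sin(a),-np.cos(a)])
def rel(u,v,z): q=(at_z(f,u,v,z)-T)[:2]; return "jaw %.1f x_tool %.1f mm"%(1e3*q@zt,1e3*q@xt)
print("top",rel(320.5,329.5,.1918+.0311)); print("foot far edge",rel(320.5,242.5,.1918-.0589))
print("shank at handle bottom",rel(320.5,275,.1918-.003))
p=f["p"]; hsv=cv2.cvtColor(p,cv2.COLOR_RGB2HSV)
w=cloud(f); m=(w[...,2]>.215)&(w[...,2]<.228)&(hsv[...,1]>120); c,r=cv2.minEnclosingCircle(np.argwhere(m)[:,::-1].astype(np.float32)); print("top circle",c,r,rel(*c,.2229), np.median(w[m],0))
```

```text
top jaw -0.3 x_tool -1.4 mm
foot far edge jaw -0.0 x_tool -5.5 mm
shank at handle bottom jaw -0.2 x_tool -7.8 mm
top circle (320.20587158203125, 324.79412841796875) 25.856534957885742 jaw -0.4 x_tool -3.2 mm [ 0.49441243 -0.289439    0.22222499]
```

Run:
```python
from h import *
f=load("w4"); T=np.array([.4958,-.2918,.1918]); a=np.radians(28.4); zt=np.array([np.cos(a),np.sin(a)]); xt=np.array([np.sin(a),-np.cos(a)])
w=cloud(f)
for v in range(238,332,6):
    for u in (321,):
        P=w[v,u]; q=(P-T); print(v,"z-rel %.1f"%(1e3*q[2]),"jaw %.1f xt %.1f"%(1e3*q[:2]@zt,1e3*q[:2]@xt),f["p"][v,u])
q=[]
o=-f["R"].T@f["t"]; print("cam rel",((o-T)[:2]@xt).round(4),(o-T)[2].round(4))
```

```text
238 z-rel -157.0 jaw 0.6 xt 20.5 [146  93  56]
244 z-rel -53.7 jaw 0.3 xt -6.1 [ 99 103 104]
250 z-rel -42.1 jaw 0.2 xt -6.4 [100 104 106]
256 z-rel -30.6 jaw 0.2 xt -6.9 [ 97 104 108]
262 z-rel -23.0 jaw 0.1 xt -6.5 [100 105 110]
268 z-rel -15.0 jaw 0.1 xt -6.4 [ 98 105 108]
274 z-rel -7.4 jaw 0.1 xt -6.5 [108  90  84]
280 z-rel 4.5 jaw 0.0 xt -8.7 [144  68  27]
286 z-rel 11.2 jaw 0.0 xt -8.9 [147  71  27]
292 z-rel 16.2 jaw -0.0 xt -8.7 [145  69  25]
298 z-rel 21.7 jaw -0.0 xt -8.8 [150  74  31]
304 z-rel 26.1 jaw -0.1 xt -8.6 [148  69  20]
310 z-rel 30.4 jaw -0.1 xt -8.5 [170  80  24]
316 z-rel 31.7 jaw -0.1 xt -7.0 [208 101  28]
322 z-rel 31.0 jaw -0.1 xt -4.3 [205  95  24]
328 z-rel 30.7 jaw -0.1 xt -1.8 [203 101  33]
cam rel -0.067 0.1419
```

Call:
{"api": "send_rows", "payload": {
  "deltas": [
    {"jaw": -1.0, "dx": 0.0, "dy": 2.0, "dz": 0.0, "rx": 0.0, "ry": 0.0, "rz": 0.0},
    {"jaw": -1.0, "dx": 0.0, "dy": 4.0, "dz": 0.0, "rx": 0.0, "ry": 0.0, "rz": 0.0},
    {"jaw": -1.0, "dx": 0.0, "dy": 4.0, "dz": 0.0, "rx": 0.0, "ry": 0.0, "rz": 0.0},
    {"jaw": -1.0, "dx": 0.0, "dy": 4.0, "dz": 0.0, "rx": 0.0, "ry": 0.0, "rz": 0.0},
    {"jaw": -1.0, "dx": 0.0, "dy": 4.0, "dz": 0.0, "rx": 0.0, "ry": 0.0, "rz": 0.0},
    {"jaw": -1.0, "dx": 0.0, "dy": 4.0, "dz": 0.0, "rx": 0.0, "ry": 0.0, "rz": 0.0},
    {"jaw": -1.0, "dx": 0.0, "dy": 4.0, "dz": 0.0, "rx": 0.0, "ry": 0.0, "rz": 0.0},
    {"jaw": -1.0, "dx": 0.0, "dy": 2.0, "dz": 0.0, "rx": 0.0, "ry": 0.0, "rz": 0.0},
    {"jaw": -1.0, "dx": 0.0, "dy": 0.0, "dz": 0.0, "rx": 0.0, "ry": 0.0, "rz": 0.0}
  ]
}}

```text
time: 14.85
eef_pos: [0.4808, 0.0085, 0.1795]
orientation: [-1.405, 0.862, -0.816]
force: [-0.2, -0.0, -0.6]
width: 0.0157
```

```bash
python3 st.py
```

```text
t 14.85 p [0.4808 0.0085 0.1795] yaw 28.2 tilt [-0.025  0.013 -1.   ] rho 0.1267 psi -158.5 force radial/cw -0.2 -0.1 [-0.2 -0.  -0.6]
knob frame: radial -0.1258 behind 0.0148
```

Call:
{"api": "send_rows", "payload": {
  "deltas": [
    {"jaw": -1.0, "dx": 1.0, "dy": -0.6, "dz": 0.0, "rx": -0.7, "ry": -1.4, "rz": 0.2},
    {"jaw": -1.0, "dx": 0.6, "dy": -0.35, "dz": -1.0, "rx": 0.0, "ry": 0.0, "rz": 0.0},
    {"jaw": -1.0, "dx": 0.0, "dy": 0.0, "dz": -1.0, "rx": 0.0, "ry": 0.0, "rz": 0.0},
    {"jaw": -1.0, "dx": 0.0, "dy": 0.0, "dz": 0.0, "rx": 0.0, "ry": 0.0, "rz": 0.0}
  ]
}}

```text
time: 15.25
eef_pos: [0.4965, -0.0027, 0.1558]
orientation: [-1.406, 0.839, -0.835]
force: [-0.7, 0.5, -0.7]
width: 0.0156
```

```bash
python3 st.py
```

```text
t 15.25 p [ 0.4965 -0.0027  0.1558] yaw 28.4 tilt [-0.003 -0.001 -1.   ] rho 0.1173 psi -150.5 force radial/cw -0.3 -0.8 [-0.7  0.5 -0.7]
knob frame: radial -0.1173 behind -0.0022
```

Call:
{"api": "send_rows", "payload": {
  "deltas": [
    {"jaw": -1.0, "dx": 0.11, "dy": 0.17, "dz": -0.8, "rx": 0.0, "ry": -0.2, "rz": 0.0},
    {"jaw": -1.0, "dx": 0.0, "dy": 0.0, "dz": -0.8, "rx": 0.0, "ry": 0.0, "rz": 0.0},
    {"jaw": -1.0, "dx": 0.0, "dy": 0.0, "dz": 0.0, "rx": 0.0, "ry": 0.0, "rz": 0.0}
  ]
}}

```text
time: 15.55
eef_pos: [0.4976, -0.0029, 0.1375]
orientation: [-1.403, 0.84, -0.839]
force: [-0.2, 0.0, -1.4]
width: 0.0155
```

```bash
python3 st.py
python3 - <<'E'
from h import *
shoot("wrist","w5"); f=load("w5"); s=shoot("side","s5")[0]
a=cv2.resize(f["p"][150:300,220:420],(600,450)); b=cv2.resize(s[215:290,340:400],None,fx=6,fy=6)
im=np.zeros((450,800,3),np.uint8); im[:,:440]=a[:,80:520]; im[:,440:800]=b[:450,:360]; cv2.imwrite("pics/w5c.png",im[:,:,::-1])
E
```

```text
t 15.55 p [ 0.4976 -0.0029  0.1375] yaw 28.2 tilt [-0.001 -0.    -1.   ] rho 0.1164 psi -150.2 force radial/cw -0.1 -0.1 [-0.2  0.  -1.4]
knob frame: radial -0.1164 behind -0.0033
```

View pics/w5c.png

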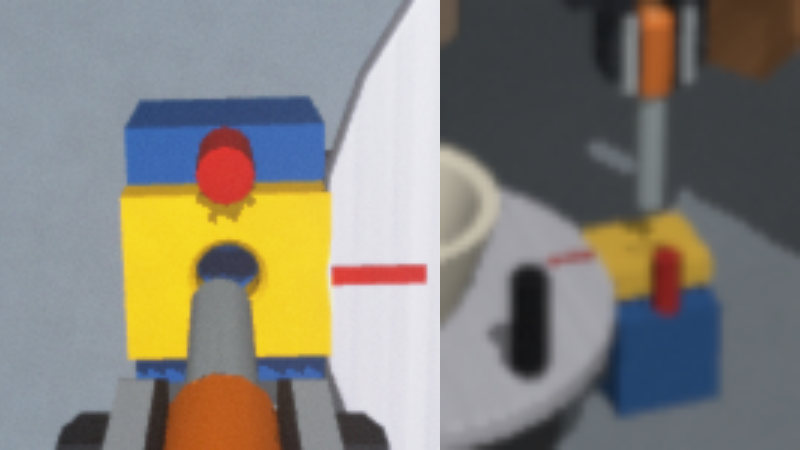

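The foot sits about 1 mm left of the hole and 2 mm beyond it, which agrees with the computed correction of +2 mm in y. Correcting and lowering.

Call:
{"api": "send_rows", "payload": {
  "deltas": [
    {"jaw": -1.0, "dx": 0.02, "dy": 0.21, "dz": -0.1, "rx": 0.0, "ry": 0.0, "rz": 0.0},
    {"jaw": -1.0, "dx": 0.0, "dy": 0.0, "dz": 0.0, "rx": 0.0, "ry": 0.0, "rz": 0.0}
  ]
}}

```text
time: 15.85
eef_pos: [0.4987, -0.0006, 0.1377]
orientation: [-1.403, 0.838, -0.841]
force: [-0.5, 0.3, -1.4]
width: 0.0156
```

```bash
python3 st.py
```

```text
t 15.85 p [ 0.4987 -0.0006  0.1377] yaw 28.2 tilt [ 0.002 -0.001 -1.   ] rho 0.1143 psi -150.9 force radial/cw -0.3 -0.5 [-0.5  0.3 -1.4]
knob frame: radial -0.1143 behind -0.0018
```

Call:
{"api": "send_rows", "payload": {
  "deltas": [
    {"jaw": -1.0, "dx": -0.1, "dy": -0.02, "dz": -0.5, "rx": 0.0, "ry": 0.0, "rz": 0.0},
    {"jaw": -1.0, "dx": -0.03, "dy": 0.0, "dz": -0.5, "rx": 0.0, "ry": 0.0, "rz": 0.0}
  ]
}}

```text
time: 16.05
eef_pos: [0.4982, -0.0007, 0.1283]
orientation: [-1.402, 0.834, -0.843]
force: [0.5, 0.3, -1.0]
width: 0.0154
```

```bash
python3 st.py
```

```text
t 16.05 p [ 0.4982 -0.0007  0.1283] yaw 28.2 tilt [ 0.005 -0.002 -1.   ] rho 0.1148 psi -151.0 force radial/cw 0.6 -0.1 [ 0.5  0.3 -1. ]
knob frame: radial -0.1148 behind -0.0016
```

Call:
{"api": "send_rows", "payload": {
  "deltas": [
    {"jaw": -1.0, "dx": -0.09, "dy": -0.02, "dz": -0.5, "rx": 0.1, "ry": 0.4, "rz": 0.0},
    {"jaw": -1.0, "dx": -0.05, "dy": 0.0, "dz": -0.5, "rx": 0.0, "ry": 0.15, "rz": 0.0}
  ]
}}

```text
time: 16.25
eef_pos: [0.4969, -0.001, 0.1176]
orientation: [-1.405, 0.842, -0.836]
force: [0.8, -0.4, 4.6]
width: 0.0157
```

```bash
python3 st.py
```

```text
t 16.25 p [ 0.4969 -0.001   0.1176] yaw 28.3 tilt [-0.004 -0.    -1.   ] rho 0.1161 psi -151.2 force radial/cw 0.6 0.7 [ 0.8 -0.4  4.6]
knob frame: radial -0.1161 behind -0.0011
```

Call:
{"api": "send_rows", "payload": {
  "deltas": [
    {"jaw": -1.0, "dx": 0.06, "dy": 0.0, "dz": -0.1, "rx": 0.0, "ry": -0.2, "rz": 0.0},
    {"jaw": -1.0, "dx": 0.0, "dy": 0.0, "dz": -0.4, "rx": 0.0, "ry": 0.05, "rz": 0.0}
  ]
}}

```text
time: 16.45
eef_pos: [0.4984, -0.0015, 0.1121]
orientation: [-1.404, 0.838, -0.839]
force: [0.2, -1.0, -0.9]
width: 0.0156
```

```bash
python3 st.py
```

```text
t 16.45 p [ 0.4984 -0.0015  0.1121] yaw 28.3 tilt [-0.    -0.001 -1.   ] rho 0.115 psi -150.6 force radial/cw -0.3 1.0 [ 0.2 -1.  -0.9]
knob frame: radial -0.115 behind -0.0023
```

Call:
{"api": "send_rows", "payload": {
  "deltas": [
    {"jaw": -1.0, "dx": -0.03, "dy": 0.03, "dz": -0.5, "rx": 0.0, "ry": 0.1, "rz": 0.0},
    {"jaw": -1.0, "dx": -0.02, "dy": 0.0, "dz": -0.5, "rx": 0.0, "ry": 0.1, "rz": 0.0},
    {"jaw": -1.0, "dx": -0.02, "dy": 0.0, "dz": -0.5, "rx": 0.0, "ry": 0.1, "rz": 0.0}
  ]
}}

```text
time: 16.75
eef_pos: [0.4983, -0.0015, 0.096]
orientation: [-1.407, 0.841, -0.837]
force: [0.6, -0.9, 0.8]
width: 0.0156
```

```bash
python3 st.py
```

```text
t 16.75 p [ 0.4983 -0.0015  0.096 ] yaw 28.3 tilt [-0.004 -0.002 -1.   ] rho 0.1151 psi -150.6 force radial/cw 0.1 1.0 [ 0.6 -0.9  0.8]
knob frame: radial -0.1151 behind -0.0023
```

Foot at about 37 mm, so it is inside the socket and moving freely. Continuing down.

Call:
{"api": "send_rows", "payload": {
  "deltas": [
    {"jaw": -1.0, "dx": -0.03, "dy": 0.03, "dz": -0.6, "rx": 0.0, "ry": -0.1, "rz": 0.0},
    {"jaw": -1.0, "dx": -0.01, "dy": 0.0, "dz": -0.6, "rx": 0.0, "ry": 0.0, "rz": 0.0},
    {"jaw": -1.0, "dx": -0.01, "dy": 0.0, "dz": -0.4, "rx": 0.0, "ry": 0.0, "rz": 0.0}
  ]
}}

```text
time: 17.05
eef_pos: [0.4982, -0.0015, 0.0784]
orientation: [-1.406, 0.839, -0.838]
force: [1.1, -1.1, 0.3]
width: 0.0153
```

```bash
python3 st.py
```

```text
t 17.05 p [ 0.4982 -0.0015  0.0784] yaw 28.3 tilt [-0.002 -0.002 -1.   ] rho 0.1152 psi -150.6 force radial/cw 0.4 1.5 [ 1.1 -1.1  0.3]
knob frame: radial -0.1152 behind -0.0022
```

Call:
{"api": "send_rows", "payload": {
  "deltas": [
    {"jaw": -1.0, "dx": -0.01, "dy": 0.0, "dz": -0.2, "rx": 0.0, "ry": 0.0, "rz": 0.0},
    {"jaw": -1.0, "dx": -0.01, "dy": 0.0, "dz": -0.2, "rx": 0.0, "ry": 0.0, "rz": 0.0},
    {"jaw": -1.0, "dx": 0.0, "dy": 0.0, "dz": -0.15, "rx": 0.0, "ry": 0.0, "rz": 0.0}
  ]
}}

```text
time: 17.35
eef_pos: [0.4986, -0.0018, 0.0742]
orientation: [-1.406, 0.838, -0.839]
force: [-2.7, -1.2, 23.6]
width: 0.0156
```

```bash
python3 st.py
```

```text
t 17.35 p [ 0.4986 -0.0018  0.0742] yaw 28.3 tilt [-0.001 -0.002 -1.   ] rho 0.115 psi -150.4 force radial/cw -3.0 -0.2 [-2.7 -1.2 23.6]
knob frame: radial -0.115 behind -0.0026
```

Call:
{"api": "send_rows", "payload": {
  "deltas": [
    {"jaw": -1.0, "dx": 0.0, "dy": 0.0, "dz": 0.0, "rx": 0.0, "ry": 0.0, "rz": 0.0},
    {"jaw": -0.3, "dx": 0.0, "dy": 0.0, "dz": 0.0, "rx": 0.0, "ry": 0.0, "rz": 0.0},
    {"jaw": -0.3, "dx": 0.0, "dy": 0.0, "dz": 0.0, "rx": 0.0, "ry": 0.0, "rz": 0.0},
    {"jaw": -0.3, "dx": 0.0, "dy": 0.0, "dz": 0.0, "rx": 0.0, "ry": 0.0, "rz": 0.0}
  ]
}}

```text
time: 17.75
eef_pos: [0.4971, -0.0009, 0.0748]
orientation: [-1.406, 0.841, -0.837]
force: [0.3, -0.6, -0.3]
width: 0.03
```

```bash
python3 st.py
```

```text
t 17.75 p [ 0.4971 -0.0009  0.0748] yaw 28.3 tilt [-0.003 -0.001 -1.   ] rho 0.1159 psi -151.2 force radial/cw -0.0 0.7 [ 0.3 -0.6 -0.3]
knob frame: radial -0.1159 behind -0.0012
```

Rising straight up, then back a little so I can look.

Call:
{"api": "send_rows", "payload": {
  "deltas": [
    {"jaw": -0.3, "dx": 0.0, "dy": 0.0, "dz": 1.0, "rx": 0.0, "ry": 0.0, "rz": 0.0},
    {"jaw": -0.3, "dx": 0.0, "dy": 0.0, "dz": 2.0, "rx": 0.0, "ry": 0.0, "rz": 0.0},
    {"jaw": -0.3, "dx": 0.0, "dy": 0.0, "dz": 3.0, "rx": 0.0, "ry": 0.0, "rz": 0.0},
    {"jaw": -0.3, "dx": 0.0, "dy": 0.0, "dz": 4.0, "rx": 0.0, "ry": 0.0, "rz": 0.0},
    {"jaw": -0.3, "dx": -1.0, "dy": 1.0, "dz": 4.0, "rx": 0.0, "ry": 0.0, "rz": 0.0},
    {"jaw": -0.3, "dx": -1.0, "dy": 1.0, "dz": 2.0, "rx": 0.0, "ry": 0.0, "rz": 0.0},
    {"jaw": -0.3, "dx": 0.0, "dy": 0.0, "dz": 0.0, "rx": 0.0, "ry": 0.0, "rz": 0.0},
    {"jaw": -0.3, "dx": 0.0, "dy": 0.0, "dz": 0.0, "rx": 0.0, "ry": 0.0, "rz": 0.0}
  ]
}}

```text
time: 18.55
eef_pos: [0.4741, 0.0204, 0.2424]
orientation: [-1.406, 0.844, -0.835]
force: [-0.2, 0.1, -0.9]
width: 0.0298
```

```bash
python3 st.py
python3 - <<'E'
from h import *
shoot("wrist","w6"); f=load("w6"); shoot("scene","s6"); g=load("s6"); shoot("side","d6")
for n in("w6","s6","d6"):
    f=load(n); w=cloud(f); hsv=cv2.cvtColor(f["p"],cv2.COLOR_RGB2HSV)
    m=(hsv[...,0]<16)&(hsv[...,1]>170)&(w[...,2]>.07)&(np.hypot(w[...,0]-.4975,w[...,1])<.03)
    print(n,m.sum(),w[m].mean(0).round(4),"ztop",np.percentile(w[m][:,2],[2,98]).round(4))
a=cv2.resize(load("w6")["p"][160:360,240:440],(400,400)); b=cv2.resize(g["p"][190:290,270:370],(400,400))
cv2.imwrite("pics/f6.png",np.hstack([a,b])[:,:,::-1])
E
```

```text
t 18.55 p [0.4741 0.0204 0.2424] yaw 28.2 tilt [-0.006  0.    -1.   ] rho 0.1292 psi -164.5 force radial/cw -0.1 -0.1 [-0.2  0.1 -0.9]
knob frame: radial -0.126 behind 0.0284
w6 374 [0.4924 0.0081 0.0875] ztop [0.0705 0.1059]
s6 72 [ 0.5014 -0.0019  0.0886] ztop [0.0703 0.1055]
d6 71 [0.4954 0.0075 0.0907] ztop [0.0718 0.1056]
```

View pics/f6.png

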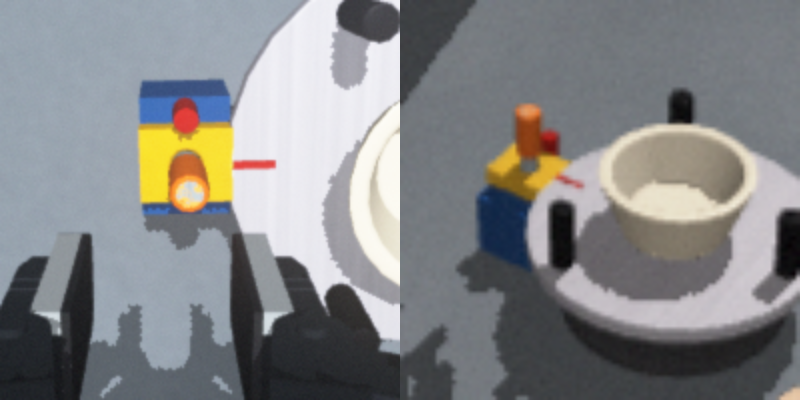

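The pin stands upright through the tab, top at 106 mm (fully home), the tab is against the post, and the gripper is clear. Handing in.

```bash
python3 -c "
from bench import arm
print(arm.hand_in())"
```

```text
the job is handed in; nothing more can be done
None
```

The wheel is locked and the job is handed in, with the robot clock at about 18.7 s of the 72 s allowed.

- **Turning:** I pushed knob_a clockwise with the shut fingers until the tab met the red post.
- **Pressing:** The push read 8.2 to 9.9 N from 7.6 to 8.3 s. The force readings came only at the end of each call; the highest was about 10 N sideways (11.3 N in all, with the vertical part). The tool tilted about 4° during the hold, and the fingertips crept back about 1.5 mm.
- **Locking:** I lifted the pin out of its rest, lowered it through the tab hole and released it. On seating, the downward force briefly read 23.6 N. That was the pin on the socket floor, with no sideways push on the wheel.

**Last checks:** The pin's top measured 105.5 to 106 mm in all three cameras; fully home is 106 mm. It stands upright, the tab is against the post, and the gripper is open and clear, with its tips about 240 mm above the bench. No check failed. I planned no contact with the other things on the bench, but I did not measure their positions again at the end.

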